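# Slide a latch plate under the drag spring of its fixture

### The job

Load the latch plate into the fixture: with the fingertips press the plate down hard on its spring-lifted bed and, keeping it pressed, slide it under the drag spring until it is fully home against the end stop, then let go and leave it there, held down by the spring. Do not pick the plate up, do not prise the spring up, and leave the other parts on the bench and on the fixture where they lie.

Things in the scene. Friction and masses are not known exactly. Their poses are not given: they have to be found in the camera images.
- fixture: Low grey cast latch-plate fixture, fixed on the bench: base 262 x 122 x 18 mm. Origin: centre of its underside, on the bench; z up; x is the sliding direction, along the lane's middle, pointing to the robot's left (+y) within 40 degrees. The lane lies between two steel rails: inner faces at y = -31.5 and +31.5 mm, tops 36 mm above the bench. A 12 mm high ledge at y = -61 to -122 mm carries small parts.
- stop (a point): Middle of the end stop's face at the end of the lane (x = 105 mm, y = 0 in the fixture's frame, 26 mm above the bench). The stop is a steel block across the lane, 44 mm high, with the spring's clamp strip and screws on top up to 53 mm above the bench. Fully home, the plate's front edge touches this face: its origin is then at x = 40 mm in the fixture's frame.
- plate: Loose flat steel latch plate, 130 mm long (x, along the lane), 60 wide, 4 thick, 0.2 to 0.33 kg, lying on the bed between the rails (1.5 mm play a side), front edge 8 to 38 mm before the spring's tip. Origin: centre of its underside; x to its front edge (x = +65 mm), z up. Underside 33 mm above the bench at the start, 26 mm pressed right down. Notch in the front edge at y = 15 to 26 mm.
- boss (a point): Centre of the top of the round upright pivot boss on the plate: 18 mm in diameter, 14 mm high above the plate's top, centred at x = -14 mm, y = 0 in the plate's frame. Behind it, from x = -23 mm to the tail edge at x = -65 mm, the plate's top is flat and free: room for the fingertips, which can press there and push against the back of the boss.
- bed (a joint): How far the steel bed under the plate (the lane's floor, 56 mm wide, x = -120 to +102 mm in the fixture's frame) is pressed down against its lifter springs, m: 0 raised, as at the start; 0.007 on its hard seat. It sinks level, without tilting, wherever the plate is pressed: it begins to sink at about 6 N and is right down at about 13 N (0.9 N per mm).
- drag_spring (a joint): How far the drag spring is bent up, rad, 0 at rest. A spring-steel leaf 28 mm wide, 1.6 mm thick, clamped on the end stop and sloping down over the lane's middle to the incoming plate, tip curled up. The plate lifts it in passing: about 3 N down at first, 2 N more per mm. With the plate home and let go, leaf and bed hold it between them, 2 to 3 mm up from the seat, the leaf at about 0.075 rad.
- spring_tip (a point): Lower edge of the drag spring's upturned tip: at rest x = 53 mm, y = 0 in the fixture's frame, 34.5 mm above the bench. A plate not pressed down (top 37 mm above the bench) butts against the tip; pressed down at least 4 mm, better 5 to 7 mm (top at 30 mm), its front edge goes under.
- spring_low (a point): Lowest line of the drag spring, where it bears on the plate: at rest x = 66 mm, y = 0 in the fixture's frame, 29 mm above the bench.
- tray: Green enamel tray, fixed, 150 x 170 x 26 mm, with two spring clips; bystander. Origin: centre of its underside.
- cylinder_a: Zinc lock cylinder 24 mm in diameter, 50 mm long, lying in a clip of the tray; bystander. Origin: on the underside of the barrel.
- cylinder_b: The second zinc lock cylinder, the same, in the other clip; bystander.
- handle: Loose black bakelite interior door handle, about 115 mm long, 18 mm high, on the bench; bystander. Origin: underside, middle.
- rod_end: Loose chromed rod end, 84 mm long, 12 mm high, on the bench; bystander. Origin: underside, near the eye.
- collar: Loose brass retaining collar, 34 mm across, 14 mm high, lying on the fixture's far ledge, its top 26 mm above the bench; bystander. Origin: centre of its underside.
- rivet_cup: Small metal cup, 42 mm across, 28 mm high, standing on the fixture's far ledge, its rim 40 mm above the bench; bystander. Origin: centre of its underside.
- screwdriver: Screwdriver, 200 mm long, lying on the bench; bystander.
Not all that is in view belongs to the job. What is shaped like the plate but yellow is not meant.

How it is judged (in metres and radians):
On the way:
1. the plate is pressed down and its front edge has gone at least 10 mm under the drag spring's tip (x of plate in the frame of fixture above -0.002 m and value of joint bed above 0.0025 m), for 0.05 s.
At the end, for the whole second after the job is handed in: The plate lies within 3 mm of the end stop, flat, at rest, under the drag spring, which is bent up by it (more than 0.03 rad) and holds it and the bed down (bed more than 1.5 mm below its raised place) (x of plate in the frame of fixture above 0.037 m and z of plate in the frame of fixture below 0.0325 m and value of joint bed above 0.0015 m and value of joint drag_spring above 0.03 rad and angle between plate's own z axis and vertical below 0.06 rad and linear speed of plate below 0.01 m/s); the robot touches nothing.
It fails at once if the plate is picked up (more than 10 mm above its raised place) or tipped (z of plate in the frame of fixture above 0.043 m or angle between plate's own z axis and vertical above 0.2 rad).
It fails at once if the drag spring is prised up (more than 0.3 rad) (value of joint drag_spring above 0.3 rad).
It fails at once if another part is moved by more than 15 mm (distance of any of cylinder_a, cylinder_b, handle, rod_end, collar, rivet_cup, screwdriver from where it was at the start of the episode above 0.015 m).
It also fails if it takes over 35 s, if anything falls off the work surface, if the arm or the gripper's body presses on something with over 40 N, if the wrist force passes 120 N, or if a joint passes its speed limit or range.

### The arm

A 6-joint arm with a two-finger parallel gripper is mounted at the origin on the work surface. World frame = base frame: x ahead of the robot, y to its left, z up, the work surface at z = 0. Lengths are in mm, angles in rad, forces in N, time in s.
With the tool pointing down it reaches from about 325 to 775 mm from the base axis. Payload 5.5 kg.
Tool frame: the origin (TCP) lies midway between the tips of the shut fingers; the grasp point (between the pads) lies 19 mm behind it; z points along the fingers, y is the direction in which the jaws open and shut (so a half turn about z gives the same grasp; the last joint's range is limited). The gripper opens to 88 mm and grips with 3 to 60 N. Pads are 20 mm wide; open, the fingers measure 115 mm over their backs; the gripper's body (75 mm by 178 mm) begins 61 mm behind the grasp point.
Start: joints at [-1.391, 0.091, 1.231, -0, 1.82, -0.057], TCP at [140.754, -583.27, 195.131] pointing down, gripper open.
Joint ranges: [-2.87, 2.87], [-0.86, 2.18], [0.17, 2.46], [-1.51, 4.65], [0.06, 2.69], [-2.65, 2.65]. Speed limits (rad/s): [2.57, 2.57, 3.01, 3.14, 3.14, 3.14].

### API

Orientations are given as a rotation vector (axis times angle).
In Python, from cell import status, viewer, bot gives the robot as it stands. The module is installed in compiled form; this text tells all that it offers.
- The arm moves only by the shell command python3 -m creep 'ROWS' [FORCE]. ROWS is JSON, a list of rows, each an object with "slide": the shift along the world's x, y, z in m, a list of three; "dr": the turn, a rotation vector about the world's x, y, z in degrees, a list of three; "claw": the opening, from 0 (shut) to 1 (fully open). A call has 1 to 5 rows; each row is the pose to reach, as a shift and turn from the pose commanded when the call began; what a row does not reach only later rows make up. A row lasts 1/8 s, in which the tool goes at most 62.5 mm and 10.7 degrees, less where a joint would pass 70% of its speed; a pose out of reach is approached as far as the arm can. A call with a gripper value outside its range is refused whole. The fingers move at their own pace and stop on an object; FORCE is the grip in N (left out, the last holds). Time passes only in rows, so rows that repeat a pose let the fingers close. It gives the time, the measured TCP pose, the force and the opening at its end, in the units of the state.
- status.state(): the state, without advancing time (a new reading comes with each control period).
- viewer.capture(name): name is "side" or "top" or "wrist"; returns a dict with "frame" (384x512x3 uint8, red, green, blue), "fx", "fy", "cx", "cy" (pixels), "rvec" (rotation vector, rad) and "tvec" (3), from world to camera coordinates, as OpenCV has them; the wrist camera has in their place "T_tool_cam" (4x4, takes a point from camera to tool coordinates, whose origin is the TCP and whose axes are the flange's). Camera axes: x right, y down, z forward; pixel columns grow to the right and rows downward; lengths in mm; the calibration is good to about 2 mm. A picture is of the moment at which its call begins: read the wrist's pose just before it. There is no depth.
- bot.job_done(): hands the job in, once; it reports no verdict.
The state is a dict: "time_s": time; "joint_pos": joint angles; "qd": joint speeds; "joint_efforts": joint torques, N m; "eef_pos": TCP position; "ee_rot": TCP orientation; "ft_force": force on the tool from outside, world axes, zero at the start; "ft_torque": the same for the moment, N m; "finger_gap": opening from 0.0 (shut) to 1.0 (fully open).
Only numpy, scipy, OpenCV 4.12 (cv2) and the standard library are available. Lean on these libraries where they do the work, as an engineer would, in place of code of your own. Each camera call takes 0.05 s, during which the arm holds its last target. There are 200 camera calls.

## Working session

There is one attempt and no reset: what is moved stays moved. The work goes in short steps, Python scripts to look and compute and a shell command to move; the robot and the scene stay as the last step left them, time stands still between calls to the robot, and variables do not carry over. Pictures are saved under pics/ and viewed, about 8 in all and at most 12, crops included, and the job is handed in when it is done.

```bash
mkdir -p pics; cat > h.py <<'E'
import numpy as np, cv2
from cell import status, viewer, bot
def cam(c, st=None):
    if 'T_tool_cam' in c:
        T=np.eye(4);T[:3,:3]=cv2.Rodrigues(np.array(st['ee_rot'],float))[0]
        p=np.array(st['eef_pos'],float)
        T[:3,3]=p
        return T@np.array(c['T_tool_cam'])
    R=cv2.Rodrigues(np.array(c['rvec'],float))[0]
    T=np.eye(4);T[:3,:3]=R.T;T[:3,3]=-R.T@np.array(c['tvec'],float).ravel();return T
def ray(c,T,u,v,z):
    d=T[:3,:3]@np.array([(u-c['cx'])/c['fx'],(v-c['cy'])/c['fy'],1]);o=T[:3,3]
    return (o+d*(z-o[2])/d[2]).round(1)
def snap(n,fn):
    st=status.state();c=viewer.capture(n);cv2.imwrite(fn,c['frame'][:,:,::-1]);np.save(fn+'.npy',[c,st],allow_pickle=True);return c,cam(c,st)
def load(fn):
    c,st=np.load(fn+'.npy',allow_pickle=True);return c,cam(c,st)
E
python3 - <<'E'
from h import *
s=status.state();print(s)
a,_=snap('top','pics/top.png');b,_=snap('side','pics/side.png')
for c in(a,b):print({k:v for k,v in c.items() if k!='frame'})
E
```

```text
{'time_s': 0.0, 'joint_pos': array([-1.39069927e+00,  9.18452563e-02,  1.23187885e+00, -2.00442628e-06,
        1.81978307e+00, -5.66871491e-02]), 'qd': array([-0.00268622, -0.00193957,  0.00070706, -0.00093482, -0.00257354,
        0.00020867]), 'joint_efforts': array([-3.11223186e-03, -4.46462703e+01, -4.06444645e+01,  6.93180319e-02,
        2.92729377e-02, -1.13847466e-04]), 'eef_pos': array([ 140.689804  , -582.9170955 ,  194.01903946]), 'ee_rot': array([-3.11770369e+00, -3.70845024e-01,  1.88381138e-04]), 'ft_force': array([-0.03777563,  0.11064778, -0.39998752]), 'ft_torque': array([ 0.01234276, -0.0342337 ,  0.05311641]), 'finger_gap': 1.0022542432722712}
{'fx': 359.49373500578423, 'fy': 359.49373500578423, 'cx': 256.2477334622964, 'cy': 189.3553507205499, 'rvec': array([ 2.2005695 , -2.15044599,  0.09754101]), 'tvec': array([-49.11559843, 500.97489458, 937.98721272])}
{'fx': 377.1987695349188, 'fy': 377.1987695349188, 'cx': 251.23552703964668, 'cy': 185.30595044891044, 'rvec': array([ 0.53858388, -2.79099399,  1.02224258]), 'tvec': array([ 462.74613947,  232.12285073, 1199.74725059])}
```

View pics/top.png

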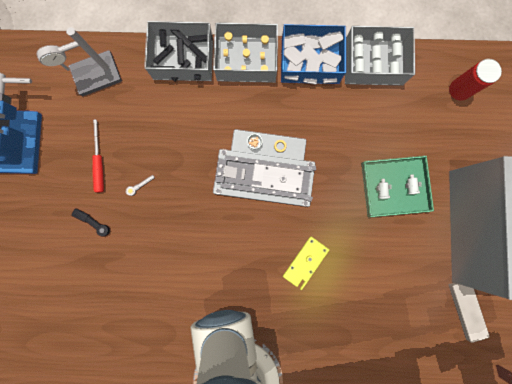

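View pics/side.png

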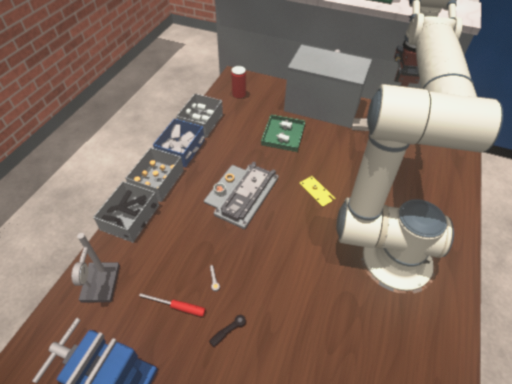

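The top view shows the fixture around (265,178), with the steel plate and boss at about (283,179). The stop is on the left at about (228,172), and the cup and collar are on the far ledge at (255,142) and (280,146). Possible mix-ups are the yellow plate at (306,263) and the white parts in the blue bin at (314,55). I choose the steel plate in the lane and will check it in a crop.

```bash
python3 - <<'E'
from h import *
im=cv2.imread('pics/top.png')[125:215,205:325]
cv2.imwrite('pics/crop.png',cv2.resize(im,None,fx=6.5,fy=6.5,interpolation=cv2.INTER_CUBIC))
c,T=load('pics/top.png')
for n,u,v,z in [('boss',283,179,51),('stop',228,172,44),('decoy',306,263,5)]:print(n,ray(c,T,u,v,z))
E
```

```text
boss [ 528.  -106.5   51. ]
stop [544.   37.5  44. ]
decoy [ 309.1 -175.     5. ]
```

View pics/crop.png

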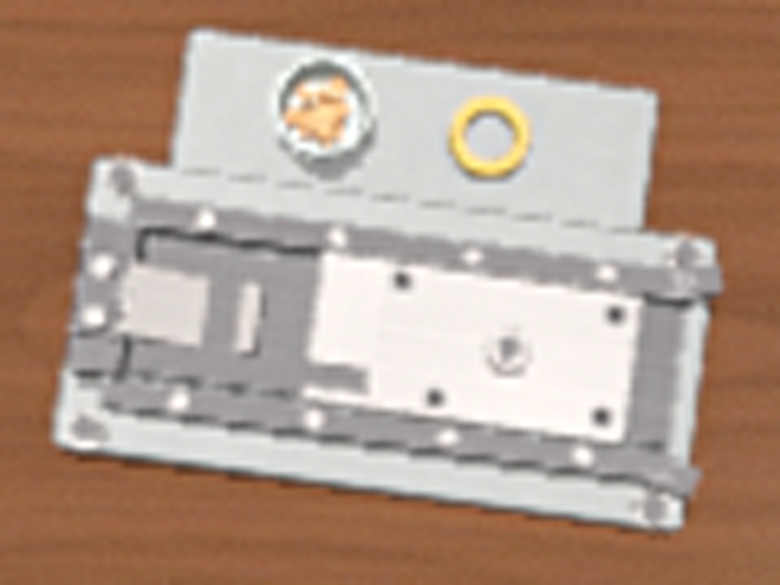

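The crop confirms the choice: a bare steel plate in the lane, boss at about (508,350), notch at lower left (335,378). The leaf and stop are to the left of it. Next I compute the poses.

```bash
python3 - <<'E'
from h import *
c,T=load('pics/top.png')
f=lambda u,v,z:ray(c,T,205+u/6.5-.42,125+v/6.5-.42,z)
P=[f(95,160,18),f(718,240,18),f(682,528,18),f(55,445,18)]
print(P); ctr=np.mean(P,0)
ex=(P[0]+P[3]-P[1]-P[2])[:2];L=np.linalg.norm(ex)/2;ex/=2*L;ey=np.array([-ex[1],ex[0]])
print('ctr',ctr,'L',L,'W',np.linalg.norm(P[0]-P[3]),'ang',np.degrees(np.arctan2(ex[1],ex[0])))
F=lambda p:np.round([(p[:2]-ctr[:2])@ex,(p[:2]-ctr[:2])@ey],1)
for n,u,v,z in [('boss',508,350,51),('tailfar',640,297,37),('tailnear',625,442,37),('ffar',322,252,37),('fnear',305,400,37),('leaftip',248,318,35)]:
    p=f(u,v,z);print(n,p,F(p))
print('cam',T[:3,3])
E
```

```text
[array([609.3,  65.4,  18. ]), array([ 581.6, -194.7,   18. ]), array([ 461.5, -180.9,   18. ]), array([489.8,  78. ,  18. ])]
ctr [535.55 -58.05  18.  ] L 261.00622597938155 W 120.16243173305035 ang 83.84162204888422
boss [ 529.5 -105.8   51. ] [-48.1   0.9]
tailfar [ 554.2 -160.1   37. ] [-99.5 -29.5]
tailnear [ 494.9 -154.7   37. ] [-100.5   30. ]
ffar [569.7 -30.3  37. ] [ 31.3 -31. ]
fnear [508.9 -24.9  37. ] [30.1 30.1]
leaftip [542.1  -0.8  35. ] [57.6 -0.4]
cam [416.12595757 -38.4554773  979.06514693]
```

```bash
python3 -m creep '[{"slide":[0.039,0.0455,0],"dr":[0,0,7],"claw":0},{"slide":[0.077,0.091,0],"dr":[0,0,14],"claw":0},{"slide":[0.116,0.1365,0],"dr":[0,0,21],"claw":0},{"slide":[0.155,0.182,0],"dr":[0,0,28],"claw":0},{"slide":[0.194,0.2275,0],"dr":[0,0,35],"claw":0}]' 20
python3 -m creep '[{"slide":[0.039,0.0455,0],"dr":[0,0,7],"claw":0},{"slide":[0.077,0.091,0],"dr":[0,0,14],"claw":0},{"slide":[0.116,0.1365,-0.02],"dr":[0,0,21],"claw":0},{"slide":[0.155,0.182,-0.04],"dr":[0,0,28],"claw":0},{"slide":[0.194,0.2275,-0.06],"dr":[0,0,35.3],"claw":0}]'
```

```text
time_s: 0.72
eef_pos: [335.6, -354.0, 194.7]
ee_rot: [-2.861, -1.297, 0.0]
ft_force: [0.7, -0.8, -0.2]
finger_gap: 0.464
time_s: 1.35
eef_pos: [528.3, -128.0, 134.9]
ee_rot: [-2.333, -2.104, 0.0]
ft_force: [0.4, -0.3, 0.5]
finger_gap: 0.003
```

```bash
python3 -m creep '[{"slide":[0,0,0],"dr":[0,0,0],"claw":0},{"slide":[0,0,0],"dr":[0,0,0],"claw":0}]'; python3 - <<'E'
from h import *
s=status.state();print(s['eef_pos'],s['ee_rot'],s['ft_force'],s['finger_gap'])
c,T=snap('wrist','pics/w1.png');print(T.round(2))
E
```

```text
time_s: 1.6
eef_pos: [527.2, -129.8, 135.5]
ee_rot: [-2.337, -2.099, 0.001]
ft_force: [0.4, -0.2, -0.2]
finger_gap: 0.007
[ 527.22521321 -129.7796501   135.4869038 ] [-2.33676452e+00 -2.09902670e+00  1.48972403e-03] [ 0.43029466 -0.19497126 -0.24444881] 0.007008943469458252
[[ 9.9000e-01 -1.0000e-01 -3.0000e-02  5.3633e+02]
 [-1.1000e-01 -9.5000e-01 -2.8000e-01 -5.4190e+01]
 [-0.0000e+00  2.8000e-01 -9.6000e-01  3.2411e+02]
 [ 0.0000e+00  0.0000e+00  0.0000e+00  1.0000e+00]]
```

View pics/w1.png

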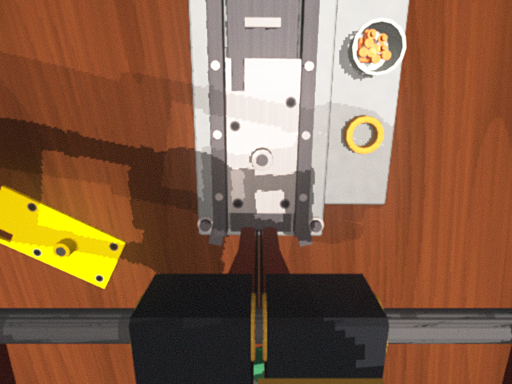

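The wrist view shows the plate aligned with the image. Boss at (262,158), front edge at v≈58, notch at (237,75), leaf tip at (262,22); the fingers at (258,235) straddle the lane's middle. I refine from here.

```bash
python3 - <<'E'
from h import *
c,T=load('pics/w1.png')
ctr=np.array([535.55,-58.05]);a=np.radians(83.84);ex=np.array([np.cos(a),np.sin(a)]);ey=np.array([-ex[1],ex[0]])
F=lambda p:np.round([(p[:2]-ctr)@ex,(p[:2]-ctr)@ey],1)
for n,u,v,z in [('boss',262,157,51),('fl',229,58,37),('fr',300,58,37),('tail?',262,213,37),('hole l',238,203,37),('hole r',285,203,37),('tip',262,22,35),('railL',216,135,36),('railR',307,135,36),('railL2',216,65,36),('railR2',309,66,36),('cornL',205,226,18),('cornR',316,226,18)]:
    p=ray(c,T,u,v,z);print(n,p,F(p))
print('tcp',F(status.state()['eef_pos']))
E
```

```text
boss [ 533.6 -104.    51. ] [-45.9  -3. ]
fl [515.8 -24.9  37. ] [30.8 23.2]
fr [571.7 -31.   37. ] [ 30.8 -33. ]
tail? [ 528.1 -157.2   37. ] [-99.4  -3.2]
hole l [ 507.9 -145.5   37. ] [-89.9  18.1]
hole r [ 549.5 -150.    37. ] [-89.9 -23.7]
tip [544.6  -1.6  35. ] [57.1 -2.9]
railL [496.8 -83.8  36. ] [-29.8  35.8]
railR [573.3 -92.1  36. ] [-29.8 -41.2]
railL2 [504.7 -28.8  36. ] [25.8 33.8]
railR2 [578.6 -37.6  36. ] [ 25.  -40.6]
cornL [ 471.2 -171.4   18. ] [-119.6   51.8]
cornR [ 578.3 -183.    18. ] [-119.6  -55.9]
tcp [-72.9   0.5]
```

```bash
python3 -m creep '[{"slide":[0.002,0,-0.04],"dr":[0,0,0],"claw":0},{"slide":[0.002,0,-0.08],"dr":[0,0,0],"claw":0},{"slide":[0.002,0,-0.09],"dr":[0,0,0],"claw":0},{"slide":[0.002,0,-0.094],"dr":[0,0,0],"claw":0},{"slide":[0.002,0,-0.097],"dr":[0,0,0],"claw":0}]'
python3 -m creep '[{"slide":[0,0,-0.002],"dr":[0,0,0],"claw":0},{"slide":[0,0,-0.004],"dr":[0,0,0],"claw":0},{"slide":[0,0,-0.004],"dr":[0,0,0],"claw":0}]'
```

```text
time_s: 2.28
eef_pos: [530.5, -130.5, 40.8]
ee_rot: [2.336, 2.097, 0.003]
ft_force: [-0.3, -0.6, -1.2]
finger_gap: 0.005
time_s: 2.65
eef_pos: [529.6, -129.7, 34.9]
ee_rot: [2.337, 2.1, 0.0]
ft_force: [0.9, -0.8, 0.4]
finger_gap: 0.008
```

```bash
python3 -m creep '[{"slide":[0,0,-0.0015],"dr":[0,0,0],"claw":0},{"slide":[0,0,-0.0015],"dr":[0,0,0],"claw":0}]'; python3 -m creep '[{"slide":[0,0,-0.0015],"dr":[0,0,0],"claw":0},{"slide":[0,0,-0.0015],"dr":[0,0,0],"claw":0}]'; python3 - <<'E'
from h import *
c,T=snap('wrist','pics/w2.png');snap('side','pics/s2.png')
s=status.state();print(s['eef_pos'],s['ft_force'])
E
```

```text
time_s: 2.9
eef_pos: [529.4, -129.7, 33.1]
ee_rot: [-2.337, -2.099, 0.0]
ft_force: [0.3, 0.4, -0.0]
finger_gap: 0.004
time_s: 3.15
eef_pos: [529.4, -129.7, 31.6]
ee_rot: [-2.337, -2.099, 0.0]
ft_force: [1.3, -0.2, -0.5]
finger_gap: 0.004
[ 529.46532944 -129.70145948   31.71772108] [-0.3917552  -0.3441803   0.04017787]
```

View pics/w2.png

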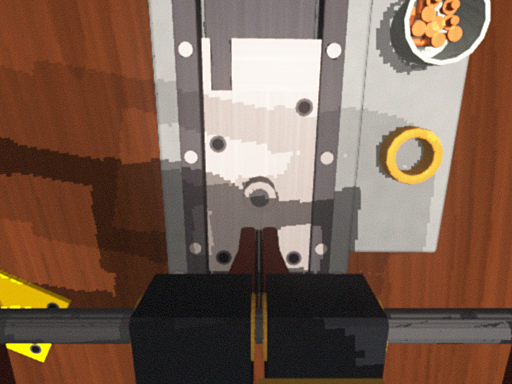

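The fingertips are between boss and tail, centred at about (258,230), with no contact force yet. I keep creeping down.

```bash
for i in 1 2; do python3 -m creep '[{"slide":[0,0,-0.0015],"dr":[0,0,0],"claw":0},{"slide":[0,0,-0.0015],"dr":[0,0,0],"claw":0}]'|grep -E "eef_pos|force"; done; python3 - <<'E'
from h import *
c,T=load('pics/w2.png')
Ti=np.linalg.inv(np.array(c['T_tool_cam']))
for p in [(0,0,0),(10,0,0),(-10,0,0),(0,13,0)]:
    q=Ti@np.array([*p,1.]);print(p,q[0]/q[2]*c['fx']+c['cx'],q[1]/q[2]*c['fy']+c['cy'])
ctr=np.array([535.55,-58.05]);a=np.radians(83.84);ex=np.array([np.cos(a),np.sin(a)]);ey=np.array([-ex[1],ex[0]])
for n,u,v,z in [('boss',260,190,51),('fl',204,39,37),('fr',321,39,37)]:
    p=ray(c,T,u,v,z);print(n,p,(p[:2]-ctr)@ex,(p[:2]-ctr)@ey)
E
```

```text
eef_pos: [529.4, -129.7, 30.1]
ft_force: [0.9, -0.4, 0.8]
eef_pos: [529.4, -129.7, 28.6]
ft_force: [-0.6, -0.3, 0.3]
(0, 0, 0) 257.1905225643915 226.02545291765279
(10, 0, 0) 257.15457721776244 210.22573215543662
(-10, 0, 0) 257.225485451133 241.39333497645197
(0, 13, 0) 278.92289242881253 226.001135812396
boss [ 534.  -102.1   51. ] -43.961983748488045 -3.1857471490488103
fl [514.2 -25.3  37. ] 30.269937660347285 24.740975608061323
fr [572.2 -31.6  37. ] 30.23001941381331 -33.600162592470845
```

```bash
python3 - <<'E'
from h import *
s=status.state();print(s['joint_efforts'],s['ft_force'],s['ft_torque'],s['eef_pos'])
c,T=snap('side','pics/s3.png');snap('wrist','pics/w3.png')
im=cv2.imread('pics/s3.png')[150:240,195:290]
a=cv2.resize(im,None,fx=6,fy=6,interpolation=cv2.INTER_CUBIC)
cv2.imwrite('pics/s3c.png',a)
E
```

```text
[-1.59276973e-03 -3.87440443e+01 -3.97880137e+01  6.85532321e-02
  1.25368772e-02  1.27826916e-04] [-0.565765   -0.31973546  0.3457669 ] [-0.01184157 -0.05712024 -0.02846258] [ 529.39435797 -129.69509544   28.5899024 ]
```

View pics/s3c.png

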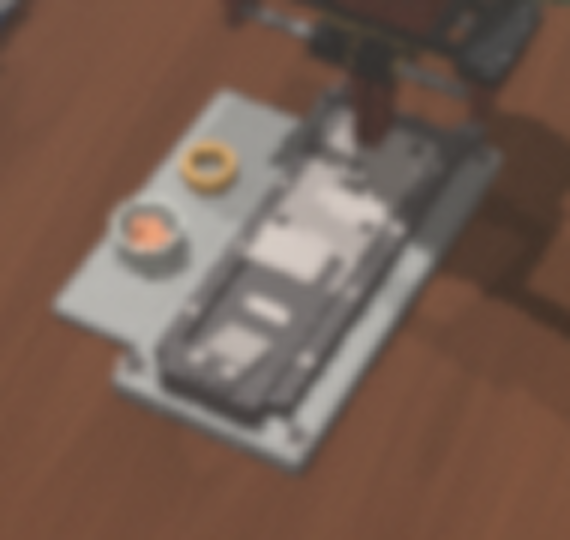

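View pics/w3.png

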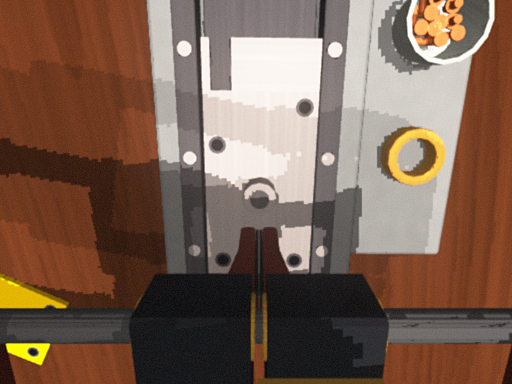

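Neither picture shows contact. The plate and rails grew alike in the wrist view, so the plate has not sunk. I continue down in small, watched steps.

```bash
for i in 1 2 3; do python3 -m creep '[{"slide":[0,0,-0.001],"dr":[0,0,0],"claw":0},{"slide":[0,0,-0.001],"dr":[0,0,0],"claw":0}]'|grep -E "eef_pos|force"; done; python3 - <<'E'
from h import *
c,T=load('pics/w3.png')
for z in (24,28,32,37):
    l,r=ray(c,T,202,39,z),ray(c,T,322,39,z);print(z,np.linalg.norm(l-r), np.linalg.norm(ray(c,T,189.5,157,z)-ray(c,T,327.5,157,z)))
E
```

```text
eef_pos: [529.4, -129.7, 27.7]
ft_force: [0.3, -1.2, -0.3]
eef_pos: [529.4, -129.7, 26.6]
ft_force: [-0.1, 0.5, 0.6]
eef_pos: [529.5, -129.7, 25.7]
ft_force: [-0.0, 0.7, -0.1]
24 63.067662078120556 79.76496724753288
28 61.76447198835263 78.0533151121719
32 60.45047559779826 76.44108842762505
37 58.73882872512864 74.33175633603713
```

```bash
for i in 1 2 3 4; do python3 -m creep '[{"slide":[0,0,-0.001],"dr":[0,0,0],"claw":0},{"slide":[0,0,-0.001],"dr":[0,0,0],"claw":0}]'|grep -E "eef_pos|force"; python3 -c "
from cell import status;print(status.state()['joint_efforts'][1:3])"; done
```

```text
eef_pos: [529.4, -129.7, 24.6]
ft_force: [0.4, 0.4, 0.8]
[-38.77726436 -39.71640587]
eef_pos: [529.4, -129.7, 23.6]
ft_force: [0.4, -0.6, -0.3]
[-38.78798246 -39.69979763]
eef_pos: [529.4, -129.7, 22.7]
ft_force: [0.3, -1.1, -0.4]
[-38.79887223 -39.68288898]
eef_pos: [529.4, -129.7, 21.7]
ft_force: [0.0, 0.3, 0.0]
[-38.80935431 -39.66566563]
```

```bash
python3 - <<'E'
from h import *
c,T=snap('wrist','pics/w4.png');d,D=snap('side','pics/s4.png')
s=status.state()['eef_pos']
R=cv2.Rodrigues(d['rvec'])[0]
for z in (s[2],37,50):print(z,cv2.projectPoints(np.array([[s[0],s[1],z]]),d['rvec'],np.array(d['tvec'],float),np.array([[d['fx'],0,d['cx']],[0,d['fy'],d['cy']],[0,0,1]]),None)[0].ravel())
A=cv2.resize(cv2.imread('pics/w4.png')[130:290,180:340],(560,560),interpolation=cv2.INTER_CUBIC)
cv2.imwrite('pics/w4c.png',A)
B=cv2.imread('pics/s4.png')[150:200,225:285]
cv2.imwrite('pics/s4c.png',cv2.resize(B,None,fx=11,fy=11,interpolation=cv2.INTER_CUBIC))
E
```

```text
21.753322004175693 [256.33570994 178.21500802]
37 [256.41599563 175.45323271]
50 [256.48553598 173.06109009]
```

View pics/w4c.png

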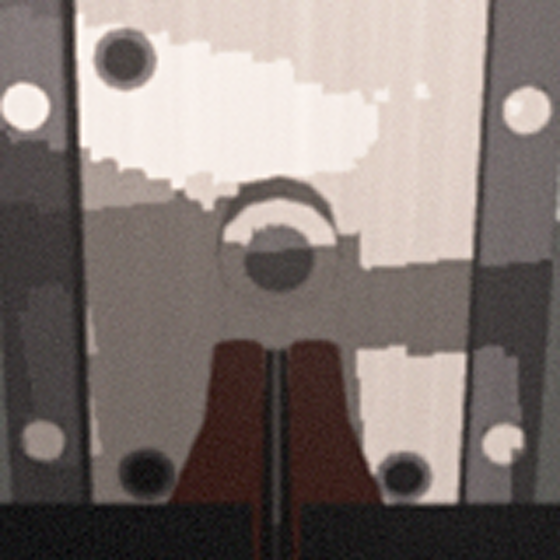

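View pics/s4c.png

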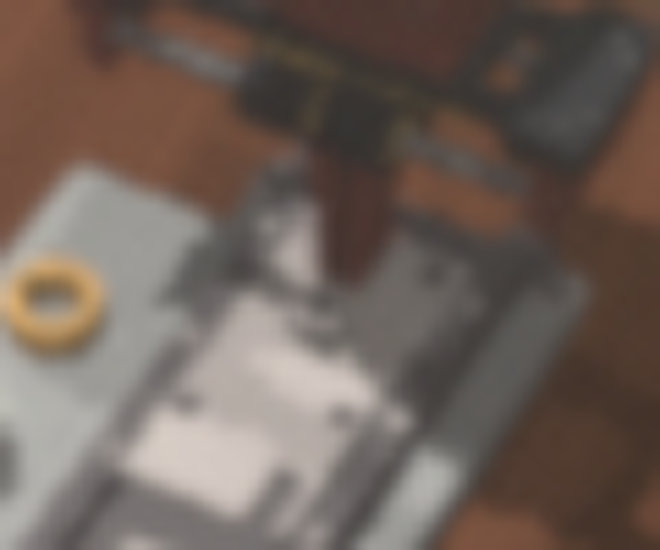

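The wrist crop has the fingertips at about (258,228), behind the boss at (260,201), with roughly 7 mm of gap. In the side view the tip is at (256.4,175.7). That ray gives z≈37 although the state reads 21.7, so the real tips sit about 15 mm higher than the reported TCP and are only now at the plate. I'll continue until there is force.

```bash
for i in 1 2 3; do python3 -m creep '[{"slide":[0,0,-0.001],"dr":[0,0,0],"claw":0},{"slide":[0,0,-0.001],"dr":[0,0,0],"claw":0}]'|grep -E "eef_pos|force"; done
```

```text
eef_pos: [529.4, -129.7, 20.6]
ft_force: [-0.2, -0.2, 0.2]
eef_pos: [529.4, -129.7, 19.6]
ft_force: [0.1, 0.8, -0.3]
eef_pos: [529.4, -129.7, 18.6]
ft_force: [-0.2, -0.5, -0.7]
```

```bash
for i in 1 2 3 4; do python3 -m creep '[{"slide":[0,0,-0.001],"dr":[0,0,0],"claw":0},{"slide":[0,0,-0.001],"dr":[0,0,0],"claw":0}]'|grep -E "time|eef_pos|force"; done
```

```text
time_s: 6.7
eef_pos: [529.5, -129.7, 17.7]
ft_force: [0.3, 0.2, -0.4]
time_s: 6.95
eef_pos: [529.4, -129.7, 16.6]
ft_force: [-0.1, 0.0, 0.1]
time_s: 7.2
eef_pos: [529.4, -129.7, 15.7]
ft_force: [-0.3, -0.9, 0.6]
time_s: 7.45
eef_pos: [529.4, -129.7, 14.6]
ft_force: [-0.3, 1.0, 0.4]
```

```bash
python3 - <<'E'
from h import *
c,T=snap('wrist','pics/w5.png');d,D=snap('side','pics/s5.png')
Ti=np.linalg.inv(np.array(c['T_tool_cam']))
for L in (0,10,15,19,25):
    o=[]
    for x,y in((10,0),(5,0),(10,13)):
        q=Ti@np.array([x,y,-L,1.]);o+=[round(q[0]/q[2]*c['fx']+c['cx'],1),round(q[1]/q[2]*c['fy']+c['cy'],1)]
    print(L,o)
for n in('w3','w4','w5'):
    c,T=load(f'pics/{n}.png')
    f=c['frame'].astype(int);r=f[:,:,0]-f[:,:,2]
    for v in (224,226,228,230,234,240):print(n,v,[(u,*f[v,u]) for u in (248,)],end=' ')
    print()
for n in('s4','s5'):
    f=cv2.imread(f'pics/{n}.png').astype(int)
    print(n);print((f[168:186,253:261,2]-f[168:186,253:261,0]))
E
python3 - <<'E'
import cv2,numpy as np
A=cv2.imread('pics/w5.png');B=cv2.imread('pics/s5.png')[155:195,230:280]
A=cv2.resize(A[20:276,160:340],None,fx=2.2,fy=2.2,interpolation=cv2.INTER_CUBIC)
B=cv2.resize(B,None,fx=8,fy=8,interpolation=cv2.INTER_CUBIC)
H=np.zeros((563,796,3),np.uint8);H[:A.shape[0],:A.shape[1]]=A[:563];H[:B.shape[0],396:396+400]=B
cv2.imwrite('pics/c5.png',H)
E
```

```text
0 [np.float64(257.2), np.float64(210.2), np.float64(257.2), np.float64(218.2), np.float64(279.2), np.float64(210.2)]
10 [np.float64(257.1), np.float64(216.1), np.float64(257.1), np.float64(224.4), np.float64(280.2), np.float64(216.1)]
15 [np.float64(257.1), np.float64(219.3), np.float64(257.1), np.float64(227.8), np.float64(280.8), np.float64(219.3)]
19 [np.float64(257.0), np.float64(222.0), np.float64(257.1), np.float64(230.6), np.float64(281.3), np.float64(221.9)]
25 [np.float64(257.0), np.float64(226.2), np.float64(257.0), np.float64(235.1), np.float64(282.0), np.float64(226.1)]
w3 224 [(248, np.int64(121), np.int64(110), np.int64(107))] w3 226 [(248, np.int64(115), np.int64(102), np.int64(100))] w3 228 [(248, np.int64(57), np.int64(31), np.int64(28))] w3 230 [(248, np.int64(62), np.int64(36), np.int64(29))] w3 234 [(248, np.int64(67), np.int64(43), np.int64(35))] w3 240 [(248, np.int64(59), np.int64(35), np.int64(27))] 
w4 224 [(248, np.int64(120), np.int64(112), np.int64(107))] w4 226 [(248, np.int64(110), np.int64(99), np.int64(92))] w4 228 [(248, np.int64(61), np.int64(36), np
[... 811 characters left out ...]
0  9 10  9 10 10 10]
 [10 11 11  9 10 11 10  9]
 [10  9  9 10 10  9 10 11]
 [12 10 10 11 10 11 11 10]
 [15 13 13 14 11 10 10 11]
 [18 17 16 16 13 11 11 10]
 [17 18 17 18 16 14 11 10]
 [17 18 18 17 17 15 12  8]]
s5
[[17 25 25 23 26 27 24 23]
 [17 23 24 23 27 27 24 22]
 [16 22 23 22 26 26 24 21]
 [17 20 21 22 25 26 22 18]
 [18 20 21 23 26 27 22 15]
 [18 20 21 21 26 26 21 15]
 [18 20 21 21 24 24 19 12]
 [14 19 20 22 25 21 14 11]
 [12 14 16 19 22 17 13 10]
 [ 9  9 12 15 16 13 11 10]
 [10  9  9 10 10 11 10 10]
 [10 11  9  9 10 10 10 10]
 [10  9  9  9  9 10 10 11]
 [12 10 10 10 10 10 10  9]
 [15 14 13 11 11 10 11 10]
 [17 17 16 14 13 11 10 10]
 [18 17 18 17 15 13 12 10]
 [18 18 18 18 16 15 12 10]]
```

View pics/c5.png

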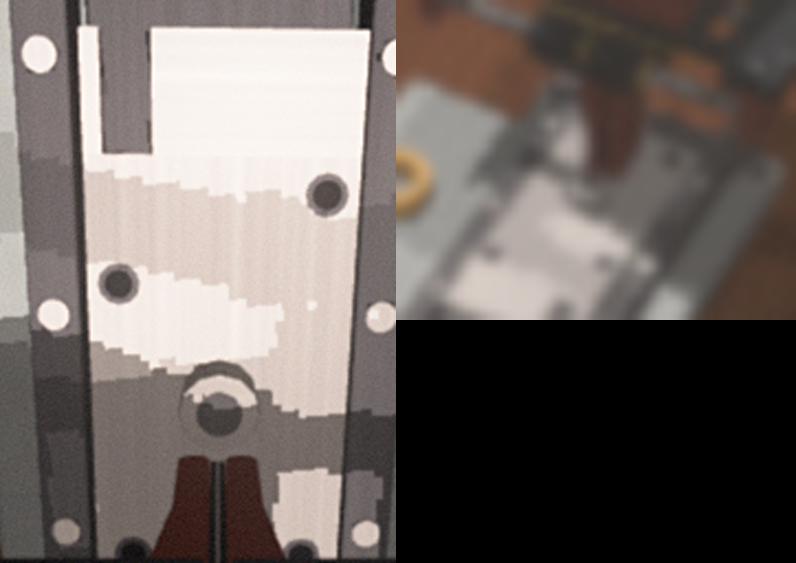

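Still clear: the tips are at about (258,228) in the wrist view, boss at (260,208), and the plate has not sunk. The side view is good to only about 5 mm per pixel, so I rely on force and keep lowering.

```bash
for i in 1 2 3 4; do python3 -m creep '[{"slide":[0,0,-0.001],"dr":[0,0,0],"claw":0},{"slide":[0,0,-0.001],"dr":[0,0,0],"claw":0}]'|grep -E "eef_pos|force"; done
python3 - <<'E'
from h import *
c,T=load('pics/w5.png')
for z in (14,20,26,32,37): print(z,np.linalg.norm(ray(c,T,195.5,33,z)-ray(c,T,328.2,33,z)),ray(c,T,262,33,z))
E
```

```text
eef_pos: [529.4, -129.7, 13.7]
ft_force: [0.9, -0.0, -0.2]
eef_pos: [529.4, -129.7, 12.6]
ft_force: [0.6, -0.0, -1.1]
eef_pos: [529.4, -129.7, 11.6]
ft_force: [1.3, 0.3, 1.1]
eef_pos: [529.4, -129.7, 10.7]
ft_force: [0.6, 0.6, -0.4]
14 67.99301434706365 [543.4 -24.7  14. ]
20 65.88368538568558 [543.2 -25.7  20. ]
26 63.56477011678722 [543.1 -26.6  26. ]
32 61.4554310049161 [542.9 -27.5  32. ]
37 59.743786287780566 [542.8 -28.3  37. ]
```

The wrist geometry now explains it. The plate width gives plate z≈37 in the robot's frame, and a tip row of v=228 with 10 mm half width means the shut tips sit about 26 mm behind the reported TCP. Contact should come at a reading of about 10.

```bash
for i in 1 2 3 4; do python3 -m creep '[{"slide":[0,0,-0.001],"dr":[0,0,0],"claw":0},{"slide":[0,0,-0.001],"dr":[0,0,0],"claw":0}]'|grep -E "time|eef_pos|force"; done
```

```text
time_s: 8.8
eef_pos: [529.6, -129.8, 9.9]
ft_force: [-1.0, -0.1, 0.3]
time_s: 9.05
eef_pos: [529.6, -129.8, 9.8]
ft_force: [-2.9, 0.7, 5.3]
time_s: 9.3
eef_pos: [529.7, -129.8, 9.1]
ft_force: [-3.7, 1.1, 7.4]
time_s: 9.55
eef_pos: [529.7, -129.8, 8.3]
ft_force: [-3.8, 1.0, 7.5]
```

Contact at 9.9, and the bed starts to sink at about 7 N. Next I press it right down.

```bash
python3 -m creep '[{"slide":[0,0,-0.002],"dr":[0,0,0],"claw":0},{"slide":[0,0,-0.004],"dr":[0,0,0],"claw":0},{"slide":[0,0,-0.004],"dr":[0,0,0],"claw":0}]'|grep -E "time|eef_pos|force";for i in 1 2 3; do python3 -m creep '[{"slide":[0,0,-0.001],"dr":[0,0,0],"claw":0},{"slide":[0,0,-0.001],"dr":[0,0,0],"claw":0}]'|grep -E "eef_pos|force"; done
```

```text
time_s: 9.93
eef_pos: [529.7, -129.8, 4.8]
ft_force: [-5.8, 0.9, 10.5]
eef_pos: [529.7, -129.8, 4.0]
ft_force: [-5.3, 1.3, 11.6]
eef_pos: [529.7, -129.8, 3.2]
ft_force: [-6.2, 2.2, 12.1]
eef_pos: [529.7, -129.8, 2.7]
ft_force: [-6.5, 2.4, 15.0]
```

```bash
for i in 1 2; do python3 -m creep '[{"slide":[-0.0003,0,-0.001],"dr":[0,0,0],"claw":0},{"slide":[-0.0003,0,-0.001],"dr":[0,0,0],"claw":0}]'|grep -E "time|eef_pos|force"; done
```

```text
time_s: 10.92
eef_pos: [529.8, -129.8, 2.6]
ft_force: [-8.0, 2.1, 18.5]
time_s: 11.18
eef_pos: [529.8, -129.8, 2.6]
ft_force: [-9.3, 3.1, 22.4]
```

Seated: z stops changing while the force rises to 22 N. Now I slide along the lane, direction (0.107, 0.994).

```bash
for i in 1 2; do python3 -m creep '[{"slide":[0.0002,0.002,0],"dr":[0,0,0],"claw":0},{"slide":[0.0004,0.004,0],"dr":[0,0,0],"claw":0},{"slide":[0.0006,0.006,0],"dr":[0,0,0],"claw":0},{"slide":[0.0009,0.008,0],"dr":[0,0,0],"claw":0}]'|grep -E "time|eef_pos|force"; done
```

```text
time_s: 11.68
eef_pos: [531.7, -126.6, 2.7]
ft_force: [-4.0, -11.2, 17.3]
time_s: 12.18
eef_pos: [533.1, -118.5, 2.7]
ft_force: [-4.2, -10.8, 16.6]
```

```bash
for i in 1 2; do python3 -m creep '[{"slide":[0.0002,0.002,-0.0006],"dr":[0,0,0],"claw":0},{"slide":[0.0004,0.004,-0.001],"dr":[0,0,0],"claw":0},{"slide":[0.0006,0.006,-0.001],"dr":[0,0,0],"claw":0},{"slide":[0.0009,0.008,-0.001],"dr":[0,0,0],"claw":0}]'|grep -E "time|eef_pos|force"; done; python3 - <<'E'
from h import *
snap('wrist','pics/w6.png')
E
```

```text
time_s: 12.68
eef_pos: [533.9, -111.8, 2.7]
ft_force: [-7.2, -14.1, 20.3]
time_s: 13.18
eef_pos: [535.3, -104.7, 2.6]
ft_force: [-7.2, -17.0, 24.7]
```

View pics/w6.png

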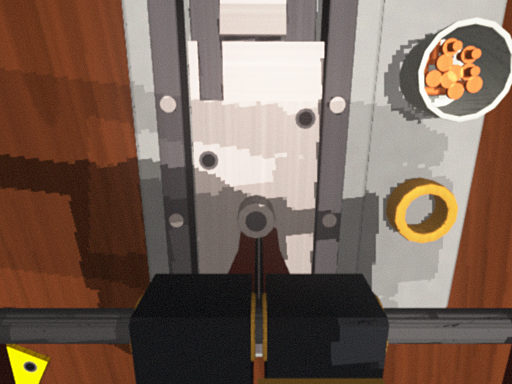

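The fingers (258,235) now bear on the back of the boss (257,220), and the front edge (v=42) is just before the leaf tip (v≈35). The plate is still seated, with about 53 mm left to go.

```bash
python3 -m creep '[{"slide":[0,0.003,-0.0005],"dr":[0,0,0],"claw":0},{"slide":[0,0.006,-0.0005],"dr":[0,0,0],"claw":0},{"slide":[0.0002,0.009,-0.0005],"dr":[0,0,0],"claw":0},{"slide":[0.0005,0.012,-0.0005],"dr":[0,0,0],"claw":0}]'|grep -E "time|eef_pos|force";  python3 -m creep '[{"slide":[0.0003,0.003,0],"dr":[0,0,0],"claw":0},{"slide":[0.0006,0.006,0],"dr":[0,0,0],"claw":0},{"slide":[0.0009,0.009,0],"dr":[0,0,0],"claw":0},{"slide":[0.0012,0.012,0],"dr":[0,0,0],"claw":0}]'|grep -E "time|eef_pos|force"
```

```text
time_s: 13.72
eef_pos: [536.7, -92.4, 2.7]
ft_force: [-5.6, -16.6, 25.2]
time_s: 14.22
eef_pos: [537.9, -82.1, 2.7]
ft_force: [-6.2, -21.5, 24.7]
```

```bash
for i in 1 2; do python3 -m creep '[{"slide":[0.0003,0.003,0],"dr":[0,0,0],"claw":0},{"slide":[0.0006,0.006,0],"dr":[0,0,0],"claw":0},{"slide":[0.0009,0.009,0],"dr":[0,0,0],"claw":0},{"slide":[0.0012,0.012,0],"dr":[0,0,0],"claw":0}]'|grep -E "time|eef_pos|force"; done; for i in 1 2 3; do python3 -m creep '[{"slide":[0.0002,0.002,0],"dr":[0,0,0],"claw":0},{"slide":[0.0003,0.003,0],"dr":[0,0,0],"claw":0}]'|grep -E "time|eef_pos|force"; done
```

```text
time_s: 14.72
eef_pos: [539.4, -69.8, 2.7]
ft_force: [-4.1, -21.8, 25.0]
time_s: 15.22
eef_pos: [540.8, -57.6, 2.7]
ft_force: [-3.9, -21.8, 24.6]
time_s: 15.48
eef_pos: [541.1, -54.5, 2.7]
ft_force: [-3.6, -21.4, 24.7]
time_s: 15.72
eef_pos: [541.4, -51.4, 2.6]
ft_force: [-4.2, -22.1, 25.1]
time_s: 15.98
eef_pos: [541.5, -51.2, 2.7]
ft_force: [-5.4, -31.2, 24.2]
```

The plate stopped at y=-51.2, against a predicted home of -51.5, and the push force jumped from 22 to 31 N: it is against the stop. I ease the push a little, then lift straight up.

```bash
python3 -m creep '[{"slide":[-0.0001,-0.001,0],"dr":[0,0,0],"claw":0},{"slide":[-0.0002,-0.002,0.004],"dr":[0,0,0],"claw":0},{"slide":[-0.0002,-0.002,0.008],"dr":[0,0,0],"claw":0},{"slide":[-0.0002,-0.002,0.012],"dr":[0,0,0],"claw":0},{"slide":[-0.0002,-0.002,0.016],"dr":[0,0,0],"claw":0}]'; python3 -m creep '[{"slide":[0,-0.001,0.01],"dr":[0,0,0],"claw":0},{"slide":[0,-0.002,0.03],"dr":[0,0,0],"claw":0},{"slide":[0,-0.02,0.07],"dr":[0,0,0],"claw":0},{"slide":[0,-0.04,0.1],"dr":[0,0,0],"claw":0},{"slide":[0,-0.04,0.1],"dr":[0,0,0],"claw":0}]'; python3 - <<'E'
from h import *
s=status.state();c,T=snap('wrist','pics/w7.png');snap('top','pics/t7.png')
cv2.imwrite('pics/w7c.png',cv2.resize(cv2.imread('pics/w7.png')[0:300,150:420],None,fx=2,fy=2,interpolation=cv2.INTER_CUBIC))
E
```

```text
time_s: 16.6
eef_pos: [537.9, -49.8, 10.9]
ee_rot: [2.333, 2.088, -0.011]
ft_force: [3.2, -20.5, -5.5]
finger_gap: 0.009
time_s: 17.23
eef_pos: [539.0, -83.7, 114.7]
ee_rot: [2.335, 2.095, 0.006]
ft_force: [0.5, 0.8, 0.6]
finger_gap: 0.004
```

View pics/w7c.png

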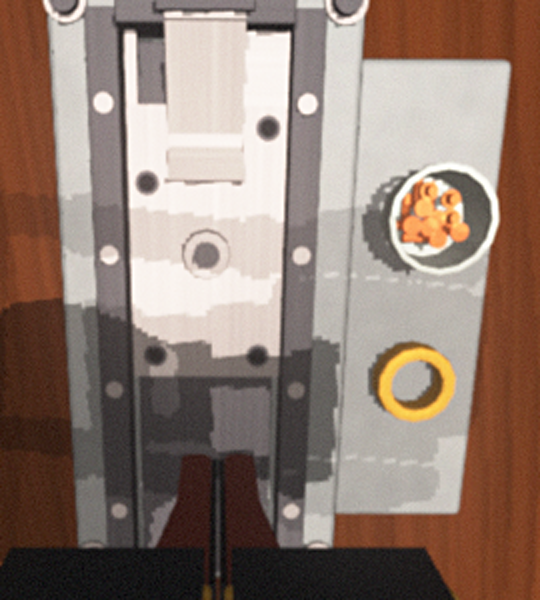

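The crop shows the plate flat under the leaf, its front edge at the stop (v≈15), boss at (253,127), tail at v≈188, and the cup and collar in place. I check the numbers.

```bash
python3 - <<'E'
from h import *
ctr=np.array([535.55,-58.05]);a=np.radians(83.84);ex=np.array([np.cos(a),np.sin(a)])
c,T=load('pics/w7.png')
for n,u,v,z in [('boss 26',253,127,46.5),('tail -25',253,188,32.5),('front 105',220,14.5,32.5),('stop face top ~105',220,12,44),('screwL',204.5,127,36)]:print(n,(ray(c,T,u,v,z)[:2]-ctr)@ex)
f=c['frame'][:40,218].astype(int).sum(1)//3;print(f)
s=status.state();print(s['time_s'],s['eef_pos'],s['ft_force'])
E
```

```text
boss 26 26.868516255201435
tail -25 -24.381424912740826
front 105 105.70256063145742
stop face top ~105 104.92579293318737
screwL 25.993900210407478
[134 137 132 130 134 134 135 130 132 129 103  56  38  38  40  58  84 114
 124 137 147 146 149 151 154 155 154 150 149 156 162 170 174 173 178 184
 187 187 190 186]
17.325 [537.20910442 -82.28201807 110.73237045] [ 0.09772436  0.52478886 -0.00816452]
```

```bash
python3 -c "
from cell import bot,status
print(bot.job_done());print(status.state()['time_s'])"
```

```text
the job is handed in; nothing more can be done
None
the job is handed in; nothing more can be done
```

The plate was loaded home under the drag spring and released, and I handed the job in at about 17.3 s. The interface gives no verdict.

**What I did:** I pressed the plate onto its seat with the shut fingertips at about 25 N. Pushing behind the boss, I slid it along the lane until it stopped dead. There the reading stuck at y = -51.2 (predicted -51.5) and the push rose from 22 to 31 N. I then eased the push and lifted clear.

**Last checks, all passed:**
- **Position:** the wrist camera put the boss at x = 26.9, the tail edge at -24.4 and the front edge at 105.7 mm in the fixture's frame. Home would be 26, -25 and 105.
- **Spring and bystanders:** the picture showed the plate under the leaf, with the collar and cup where they were. I did not re-measure the other loose parts.
- **Robot clear:** the force was about 0 with the tool about 100 mm up.

**What disagreed or was not measured:**
- **Fingertip height:** the tips of the shut fingers sit about 26 mm behind the reported TCP, so contact came much lower than the readings suggested. I crept down by force.
- **Lane middle:** the top and wrist cameras disagreed by about 3 mm on where the lane's middle lies.
- **Lift-off:** partway through the lift the forward force was still 20 N, with a 5 N downward pull from rubbing on the boss. The later position check shows the plate stayed home.
- **Bed and leaf:** I judged the bed depth and the leaf's bend only from the pictures and forces, not by direct measurement.

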